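# Sweep the spacer caps into the slot

## Robot

A 6-joint arm with a two-finger parallel gripper is mounted at the origin on the work surface. World frame = base frame: x ahead of the robot, y to its left, z up, the work surface at z = 0. Lengths are in m, angles in degrees, forces in N, time in s.
With the tool pointing down it reaches from about 0.4 to 0.825 m from the base axis. Payload 7 kg.
Tool frame: the origin (TCP) lies midway between the tips of the shut fingers; the grasp point (between the pads) lies 19 mm behind it; z points along the fingers, y is the line along which they close (so a half turn about z gives the same grasp; the last joint's range is limited). The gripper opens to 88 mm and grips with 3 to 60 N. Pads are 19 mm wide; open, the fingers measure 130 mm over their backs; the gripper's body (78 mm by 193 mm) begins 47 mm behind the grasp point.
Start: joints at [-56.488, 20.546, 0.682, 0, -70.136, -16.507], TCP at [0.197, -0.645, 0.193] pointing down, gripper open.
Joint ranges: [-176.03, 176.03], [-82.01, 121.73], [-58.28, 71.71], [-173.87, 95.51], [-174.79, -0.11], [-173.66, 173.66]. Speed limits (degrees/s): [136.94, 136.94, 172.46, 180, 180, 180].

## Interface

Orientations are given as [roll, pitch, yaw] about the fixed x, y, z axes, in that order (R = Rz(yaw) Ry(pitch) Rx(roll)).
In Python, from plant import ctrl, viewer, close_job gives the robot as it stands. The module is installed in compiled form; this text tells all that it offers.
- The arm moves only by the tool step_arm, never from a script. Its argument "moves" is a list that holds one entry, the list of rows, each a list of 5 numbers: the shift along the world's x, y, z in cm, then the turn about the world's z in rad, then the finger opening in cm, from 0 to 8.76. In form: [[[tx, ty, tz, twist, grip], ...]]. A call has 1 to 10 rows; each row shifts and turns the commanded pose from where the row before left it; what a row does not reach is not made up. A row lasts 1/10 s, in which the tool goes at most 50 mm and 8.59 degrees, less where a joint would pass 70% of its speed; a pose out of reach is approached as far as the arm can. A call with a gripper value outside its range is refused whole. The fingers move at their own pace and stop on an object; the grip force is fixed at half the most. Time passes only in rows, so rows that do not move let the fingers close. It gives the time, the measured TCP pose, the force, the opening and the grip force at its end, in the units of the state.
- ctrl.get_obs(): the state, without advancing time (a new reading comes with each control period).
- viewer.snapshot(name): name is "side" or "top"; returns (picture, depth): 384x512x3 uint8, blue, green, red; 384x512 float32, m along the optical axis (not along the pixel's ray), 0 where there is no reading.
- viewer.camera_info(name): a dict with "camera_matrix" (3x3 intrinsics, pixels), "k1" (the pictures are not rectified: a ray, as slopes to the right and down, at radius r is drawn at 1 + k1 r^2 times it, then the intrinsics apply), "eye" and "orientation" of the camera in the world. Camera axes: x right, y down, z forward; pixel columns grow to the right and rows downward; lengths in m; the calibration is good to about 2 mm. A picture is of the moment at which its call begins. camera_info takes no time and is no camera call.
- close_job(): hands the job in; it is judged then, once.
The state is a dict: "clock": time; "joint_pos": joint angles; "qvel": joint speeds; "tau": joint torques, N m; "tool_pos": TCP position; "orientation": TCP orientation; "force": force on the tool from outside, world axes, zero at the start; "moment": the same for the moment, N m; "opening": finger opening in m; "gripper_force": force on a finger pad.
Only numpy, scipy, OpenCV 4.12 (cv2) and the standard library are available. Lean on these libraries where they do the work, as an engineer would, in place of code of your own. Each camera call takes 0.05 s, during which the arm holds its last target. There are 200 camera calls.

## Task

On the plywood tray, push the three round metal caps with the fingertips through the narrow gate one after another, until all three lie flat and wholly inside the slot behind it. Slide them only: do not pick them up or tip them over the rails. Leave the small glass jar and the square wooden block in the tray where they stand.

Things in the scene. Friction and masses are not known exactly. Their poses are not given: they have to be found in the camera images.
- tray: Plywood tray fixed to the table, 400 mm long (x) by 300 mm wide (y). Origin at table height, under the gate; x points from the yard through the gate along the slot, z up. Floor top 8 mm above the table; all rails are 8 mm wide and rise 8 mm above the floor, so caps stand 10 mm proud of them and fingertips can pass over them. Yard inside: x -232 to -95 mm, y -142 to 142 mm.
- gate (a point): Middle of the gate, a 42 mm gap between rails, at floor height (8 mm above the table, straight above the tray's origin); axes as the tray's. Two slanting rails narrow the yard from its full width at x = -95 mm to this gap. The slot begins here and runs along +x. A cap is wholly inside when its centre is more than 18 mm beyond this point along x.
- slot_end (a point): Middle of the closed far end of the slot, at floor height, 152 mm along x from the gate. The slot is straight and 42 mm wide: it takes the three caps in single file, each new cap pushing on the ones before it.
- cap_a: One of three alike loose wall-spacer caps for hanging pictures: a solid plain aluminium disc, 36 mm across and 18 mm tall, about 45 g, standing flat on the tray floor in the wide yard in front of the gate; origin at the centre of its underside, z up. It slides flat when pushed low or at mid height.
- cap_b: One of three alike loose wall-spacer caps for hanging pictures: a solid plain aluminium disc, 36 mm across and 18 mm tall, about 45 g, standing flat on the tray floor in the wide yard in front of the gate; origin at the centre of its underside, z up. It slides flat when pushed low or at mid height.
- cap_c: One of three alike loose wall-spacer caps for hanging pictures: a solid plain aluminium disc, 36 mm across and 18 mm tall, about 45 g, standing flat on the tray floor in the wide yard in front of the gate; origin at the centre of its underside, z up. It slides flat when pushed low or at mid height.
- jar: Small closed glass jar with a black lid, 34 mm across, 45 mm tall, about 60 g, standing loose in the yard at the end away from the gate; origin at the centre of its underside. Not to be moved.
- block: Square block of pale wood, 32 x 32 x 18 mm, 20 g, lying loose in the yard at the end away from the gate; origin at the centre of its underside. Not to be moved.
Mind the look-alikes: they are no part of the job. Leave any pink look-alike of the cap_c alone.

How it is judged (in metres and radians):
On the way, in this order (a step that is already met when the one before it is completed fails the run):
1. one cap alone is in the slot ((((x of cap_a in the frame of gate above 0.018 m and y of cap_a in the frame of gate between -0.01 and 0.01 m) and not (x of cap_b in the frame of gate above 0.018 m and y of cap_b in the frame of gate between -0.01 and 0.01 m) and not (x of cap_c in the frame of gate above 0.018 m and y of cap_c in the frame of gate between -0.01 and 0.01 m)) or (not (x of cap_a in the frame of gate above 0.018 m and y of cap_a in the frame of gate between -0.01 and 0.01 m) and (x of cap_b in the frame of gate above 0.018 m and y of cap_b in the frame of gate between -0.01 and 0.01 m) and not (x of cap_c in the frame of gate above 0.018 m and y of cap_c in the frame of gate between -0.01 and 0.01 m)) or (not (x of cap_a in the frame of gate above 0.018 m and y of cap_a in the frame of gate between -0.01 and 0.01 m) and not (x of cap_b in the frame of gate above 0.018 m and y of cap_b in the frame of gate between -0.01 and 0.01 m) and (x of cap_c in the frame of gate above 0.018 m and y of cap_c in the frame of gate between -0.01 and 0.01 m)))), for 0.2 s.
2. two caps are in the slot, the third still outside ((((x of cap_a in the frame of gate above 0.018 m and y of cap_a in the frame of gate between -0.01 and 0.01 m) and (x of cap_b in the frame of gate above 0.018 m and y of cap_b in the frame of gate between -0.01 and 0.01 m) and not (x of cap_c in the frame of gate above 0.018 m and y of cap_c in the frame of gate between -0.01 and 0.01 m)) or ((x of cap_a in the frame of gate above 0.018 m and y of cap_a in the frame of gate between -0.01 and 0.01 m) and not (x of cap_b in the frame of gate above 0.018 m and y of cap_b in the frame of gate between -0.01 and 0.01 m) and (x of cap_c in the frame of gate above 0.018 m and y of cap_c in the frame of gate between -0.01 and 0.01 m)) or (not (x of cap_a in the frame of gate above 0.018 m and y of cap_a in the frame of gate between -0.01 and 0.01 m) and (x of cap_b in the frame of gate above 0.018 m and y of cap_b in the frame of gate between -0.01 and 0.01 m) and (x of cap_c in the frame of gate above 0.018 m and y of cap_c in the frame of gate between -0.01 and 0.01 m)))), for 0.2 s.
3. all three caps are in the slot (((x of cap_a in the frame of gate above 0.018 m and y of cap_a in the frame of gate between -0.01 and 0.01 m) and (x of cap_b in the frame of gate above 0.018 m and y of cap_b in the frame of gate between -0.01 and 0.01 m) and (x of cap_c in the frame of gate above 0.018 m and y of cap_c in the frame of gate between -0.01 and 0.01 m))), for 0.2 s.
At the end, for the whole second after the job is handed in: All three caps lie at rest, flat (within 0.15 rad) on the slot's floor, each centre more than 18 mm beyond the gate and within 10 mm of the slot's middle line; jar and block stand upright within 20 mm of where they began (x of each of cap_a, cap_b, cap_c in the frame of gate above 0.018 m and y of cap_a in the frame of gate between -0.01 and 0.01 m and y of cap_b in the frame of gate between -0.01 and 0.01 m and y of cap_c in the frame of gate between -0.01 and 0.01 m and angle between each of cap_a, cap_b, cap_c's own z axis and vertical below 0.15 rad and z of each of cap_a, cap_b, cap_c in the frame of gate below 0.005 m and linear speed of each of cap_a, cap_b, cap_c below 0.01 m/s and distance of each of jar, block from where it was at the start of the episode below 0.02 m and angle between each of jar, block's own z axis and vertical below 0.2 rad); the robot touches nothing.
It fails at once if a cap is lifted more than 7 mm off the tray floor (z of any of cap_a, cap_b, cap_c in the frame of gate above 0.007 m).
It fails at once if a cap is tipped over (angle between any of cap_a, cap_b, cap_c's own z axis and vertical above 0.7 rad).
It fails at once if the jar or the block is shifted by more than 20 mm or tipped (not (distance of each of jar, block from where it was at the start of the episode below 0.02 m and angle between each of jar, block's own z axis and vertical below 0.2 rad)).
It also fails if it takes over 67 s, if anything falls off the work surface, if the arm or the gripper's body presses on something with over 40 N, if the wrist force passes 120 N, or if a joint passes its speed limit or range.

## Working session

There is one attempt and no reset: what is moved stays moved. The work goes in short steps, Python scripts to look and compute and a tool call to move; the robot and the scene stay as the last step left them, time stands still between calls to the robot, and variables do not carry over. Pictures are saved under pics/ and viewed, at most 10 in all, crops included, and the job is handed in when it is done.

Besides the shell and the picture viewer there is one more tool, called after "Emit:" by a JSON object that holds its "op" and its "data". step_arm: Moves the arm, as the interface text tells. Its arguments: {"type":"object","properties":{"moves":{"type":"array","items":{"type":"array","items":{"type":"array","items":{"type":"number"}}}}},"required":["moves"]}

```bash
mkdir -p pics; cat > h.py <<'E'
import numpy as np, cv2
from plant import ctrl, viewer
def cam(n):
    i=viewer.camera_info(n); return i
def snap(n,name=None):
    p,d=viewer.snapshot(n)
    if name: cv2.imwrite(f'pics/{name}.png',p)
    return p,d
E
python3 - <<'E'
from h import *
for n in('top','side'):
    p,d=snap(n,n+'0'); print(n,cam(n))
print(ctrl.get_obs())
E
```

```text
top {'camera_matrix': array([[452.04086309,   0.        , 257.13697165],
       [  0.        , 452.04086309, 193.85796235],
       [  0.        ,   0.        ,   1.        ]]), 'k1': 0.002397386079445194, 'eye': array([0.41471159, 0.14272967, 0.88319216]), 'orientation': array([-168.06588327,   -0.28263649,  -89.76709235])}
side {'camera_matrix': array([[370.77985785,   0.        , 255.46121443],
       [  0.        , 370.77985785, 193.47598224],
       [  0.        ,   0.        ,   1.        ]]), 'k1': -0.04802740474604387, 'eye': array([0.22055966, 0.49777499, 0.43300322]), 'orientation': array([-126.35328629,    1.32072882, -136.6480495 ])}
{'clock': 0.1, 'joint_pos': array([-5.64885001e+01,  2.05876694e+01,  6.37833486e-01, -1.56378690e-02,
       -7.01352331e+01, -1.65071157e+01]), 'qvel': array([-0.03611146, -0.08966879,  0.00226538,  0.05082065,  0.10353288,
        0.00332565]), 'tau': array([ 1.07766969e-03, -5.84164953e+01,  2.93752527e+01,  7.01550946e+00,
        1.01897391e-02, -6.53669485e-05]), 'tool_pos': array([ 0.19721494, -0.64503621,  0.19241016]), 'orientation': array([ 1.79914260e+02, -1.00775957e-02, -1.63000933e+02]), 'force': array([-0.65696825, -0.12846408,  0.12098789]), 'moment': array([ 0.01094193, -0.02804827,  0.03840174]), 'gripper_force': 0.0, 'opening': 0.08749909943469777}
```

View pics/top0.png

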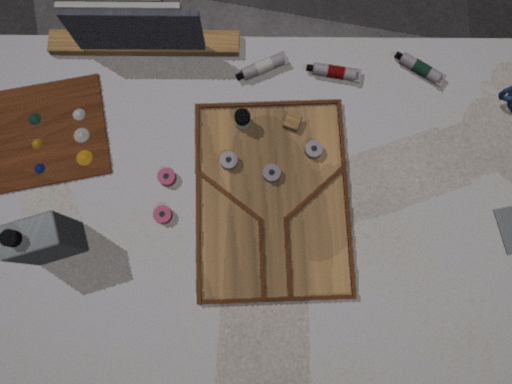

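View pics/side0.png

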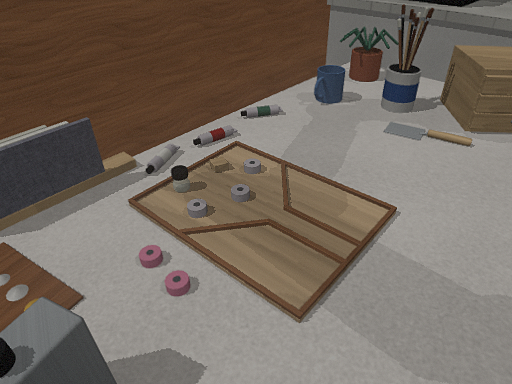

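Top view: the grey caps are at (229,160), (272,173) and (314,149). The jar is at (242,118), the block at (292,122) and the gate at about (275,218). The possible confusions are the pink discs at (167,177) and (163,214), both outside the tray. I choose the three grey discs inside the tray.

```bash
cat >> h.py <<'E'
from scipy.spatial.transform import Rotation as Ro
def ray(n,uv,z):
    i=cam(n);K=i['camera_matrix'];uv=np.atleast_2d(np.float64(uv))
    D=np.array([i['k1'],0,0,0.])
    s=cv2.undistortPoints(uv[:,None],K,D)[:,0]
    R=Ro.from_euler('xyz',i['orientation'],degrees=True).as_matrix()
    v=np.c_[s,np.ones(len(s))]@R.T; e=i['eye']
    return (e+v*((z-e[2])/v[:,2:]))[:,:2]
def caps(n,p,zt=0.026,sat=60,show=False):
    """grey blobs inside tray -> world xy (mask centroid at cap mid/top height)"""
    hsv=cv2.cvtColor(p,cv2.COLOR_BGR2HSV)
    m=((hsv[...,1]<sat)&(hsv[...,2]>60)).astype(np.uint8)
    m=cv2.morphologyEx(m,cv2.MORPH_CLOSE,np.ones((5,5)))
    k,l,st,c=cv2.connectedComponentsWithStats(m)
    return [(c[j].round(1),st[j,4]) for j in range(1,k) if 100<st[j,4]<900]
E
python3 - <<'E'
from h import *
p=cv2.imread('pics/top0.png')
hsv=cv2.cvtColor(p,cv2.COLOR_BGR2HSV)
print('hsv rail',hsv[200,198],hsv[250,263],'cap',hsv[155,224],'wood',hsv[240,230])
m=cv2.inRange(hsv,(0,90,30),(14,255,150)); m[:90]=0;m[:,:185]=0;m[:,365:]=0;m[310:]=0
k,l,st,c=cv2.connectedComponentsWithStats(m); j=1+np.argmax(st[1:,4]); print(st[j])
ys,xs=np.where(l==j)
w=ray('top',np.c_[xs,ys],0.016)
r=cv2.minAreaRect((w*1000).astype(np.float32)); print(r, cv2.boxPoints(r))
for uv,a in caps('top',p): print(uv,a,ray('top',uv,0.024)[0].round(4))
cv2.imwrite('pics/crop.png',cv2.resize(np.hstack([p[95:235,190:360],cv2.cvtColor(m,8)[95:235,190:360]]),None,fx=2.3,fy=2.3,interpolation=2))
E
```

```text
hsv rail [ 12 136 107] [ 11 112  96] cap [161  15 140] wood [ 17  92 122]
[ 195  100  161  204 4076]
((592.5546875, 110.2587890625), (397.7162170410156, 298.0695495605469), 2.31064772605896) [[387.84955 251.15494]
 [399.867   -46.67227]
 [797.2598  -30.63736]
 [785.2424  267.18985]]
[ 78.4 113.9] 120 [0.759  0.4997]
[ 81.  134.8] 185 [0.7148 0.4908]
[313.2 149. ] 289 [0.6879 0.0283]
[228.3 160. ] 291 [0.6643 0.1964]
[271.2 172.6] 293 [0.6391 0.1118]
```

View pics/crop.png

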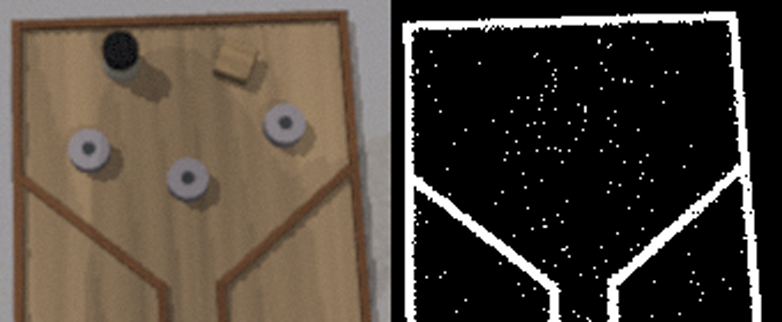

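The crop confirms three grey metal caps inside the yard, with the jar and block behind them and no pink disc in the tray. I'll push with the two fingertips as a cradle, with the finger line across the push, just above rail height. The middle cap goes first.

Emit:
{"op": "step_arm", "data": {"moves": [[[2.46,3.8,0,-0.013,2.4],[2.46,3.8,0,-0.013,2.4],[2.46,3.8,0,-0.013,2.4],[2.46,3.8,0,-0.013,2.4],[2.46,3.8,0,-0.013,2.4],[2.46,3.8,0,-0.013,2.4],[2.46,3.8,0,-0.013,2.4],[2.46,3.8,0,-0.013,2.4],[2.46,3.8,0,-0.013,2.4],[2.46,3.8,0,-0.013,2.4]]]}}

```text
clock: 1.1
tool_pos: [0.4439, -0.2637, 0.1932]
orientation: [180.0, -0.0, -170.5]
force: [-0.8, 0.0, 0.2]
opening: 0.0244
gripper_force: 0.0
```

Emit:
{"op": "step_arm", "data": {"moves": [[[2.46,3.8,0,-0.013,2.4],[2.46,3.8,0,-0.013,2.4],[2.46,3.8,0,-0.013,2.4],[2.46,3.8,0,-0.013,2.4],[2.46,3.8,0,-0.013,2.4],[2.46,3.8,0,-0.013,2.4],[2.46,3.8,0,-0.013,2.4],[2.46,3.8,0,-0.013,2.4],[2.46,3.8,0,-0.013,2.4],[0,0,0,0,2.4]]]}}

```text
clock: 2.1
tool_pos: [0.6666, 0.0808, 0.1913]
orientation: [-180.0, -0.1, -177.0]
force: [0.1, 0.2, 0.1]
opening: 0.0239
gripper_force: 0.0
```

Emit:
{"op": "step_arm", "data": {"moves": [[[2.3,3.35,0,-0.013,2.4],[0,0,-4,0,2.4],[0,0,-4,0,2.4],[0,0,-4,0,2.4],[0,0,-3,0,2.4],[0,0,-1,0,2.4],[0,0,0,0,2.4],[0,0,0,0,2.4]]]}}

```text
clock: 2.9
tool_pos: [0.6889, 0.1102, 0.0348]
orientation: [180.0, 0.1, -177.9]
force: [-0.2, 0.1, 0.4]
opening: 0.0242
gripper_force: 0.0
```

```bash
python3 - <<'E'
from h import *
o=ctrl.get_obs(); print(o['tool_pos'],o['joint_pos'].round(1),o['orientation'])
p,_=snap('top','t1'); q,_=snap('side','s1')
cv2.imwrite('pics/v1.png',np.hstack([cv2.resize(p[90:310,180:370],(380,440)),cv2.resize(q[100:300,120:300],(396,440))]))
E
```

```text
[0.68885389 0.1101743  0.03481692] [  25.1   29.6   -6.9    0.   -53.4 -113. ] [ 1.79990790e+02  1.04942243e-01 -1.77873079e+02]
```

View pics/v1.png

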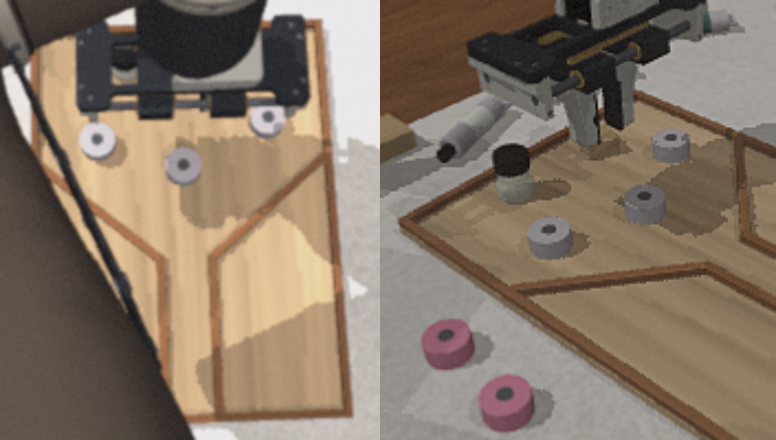

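The top view shows the caps unmoved. In the side view the fingers hang behind the middle cap, close to the block in projection, so I'll check the clearance by numbers.

```bash
cat >> h.py <<'E'
G=np.array([.5526,.1087]); tx=np.array([-.9992,-.0403]); ty=np.array([.0403,-.9992])
def tr(w): d=np.atleast_2d(w)-G; return (np.c_[d@tx,d@ty]*1000).round(1)
E
python3 - <<'E'
from h import *
print('block',tr(ray('top',(292.5,122),.026)),'jar',tr(ray('top',(242,117),.053)))
print('tcp',tr(ctrl.get_obs()['tool_pos'][:2]))
q=cv2.imread('pics/side0.png')
for uv,a in caps('side',q): print(uv,a,tr(ray('side',uv,.018)))
p=cv2.imread('pics/top0.png')
for uv,a in caps('top',p): print(uv,a,tr(ray('top',uv,.024)))
E
```

```text
block [[-189.3   47.5]] jar [[-192.7  -53. ]]
tcp [[-136.5    3.8]]
[251.9 165.7] 242 [[-132.    86.6]]
[181.  184.9] 196 [[-193.9  -54.4]]
[240.  192.6] 302 [[-86.    0.5]]
[196.7 207.8] 339 [[-115.1  -83.2]]
[ 16.8 292.4] 274 [[-169.9 -381.5]]
[ 78.4 113.9] 120 [[-222.  -382.4]]
[ 81.  134.8] 185 [[-177.5 -375.2]]
[313.2 149. ] 289 [[-132.    85.8]]
[228.3 160. ] 291 [[-115.2  -83.1]]
[271.2 172.6] 293 [[-86.6   0.4]]
```

Emit:
{"op": "step_arm", "data": {"moves": [[[0,0.38,-1,0,2.4],[0,0,-0.6,0,2.4],[0,0,0,0,2.4],[-0.5,-0.02,0,0,2.4],[-1,-0.04,0,0,2.4],[-0.8,-0.03,0,0,2.4],[-0.8,-0.03,0,0,2.4],[-0.8,-0.03,0,0,2.4],[-0.8,-0.03,0,0,2.4],[-0.8,-0.03,0,0,2.4]]]}}

```text
clock: 4.0
tool_pos: [0.6321, 0.1117, 0.0174]
orientation: [180.0, 0.0, -177.9]
force: [-1.6, 1.2, -0.6]
opening: 0.024
gripper_force: 0.0
```

```bash
cat > look.py <<'E'
from h import *
o=ctrl.get_obs();print('tcp',tr(o['tool_pos'][:2]),o['tool_pos'][2].round(4),o['orientation'][2])
q,_=snap('side','last')
for uv,a in caps('side',q):
    t=tr(ray('side',uv,.018))[0]
    if abs(t[1])<140 and -230<t[0]<160: print('s',uv,a,t)
p,_=snap('top','lastt')
for uv,a in caps('top',p):
    t=tr(ray('top',uv,.024))[0]
    if abs(t[1])<140 and -230<t[0]<160: print('t',uv,a,t)
E
python3 look.py
```

```text
tcp [[-79.5   0.2]] 0.0174 -177.88918318056432
s [181.1 185.1] 201 [-193.2  -54.7]
s [196.8 207.8] 343 [-115.   -83.1]
```

```bash
python3 - <<'E'
from h import *
q=cv2.imread('pics/last.png')
cv2.imwrite('pics/v2.png',cv2.resize(q[110:260,160:360],(800,600)))
E
```

```text
(no output)
```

View pics/v2.png

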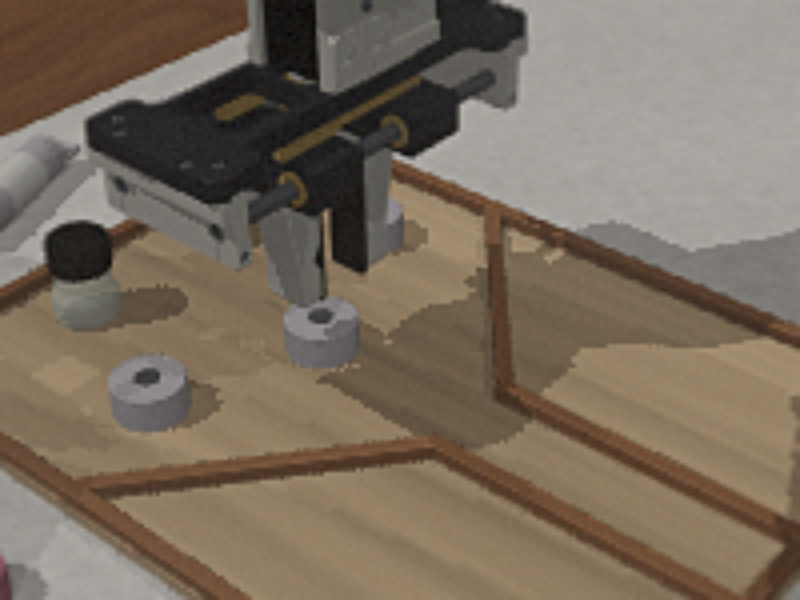

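The cap stands in front of the near finger, at about (240,194) in the side view. I'll work out its position against the fingertips.

```bash
python3 - <<'E'
from h import *
q,_=snap('side','s3')
cv2.imwrite('pics/v3.png',cv2.resize(q[150:230,190:310],(780,520),interpolation=cv2.INTER_CUBIC))
f=lambda c:(160+c[0]/4,110+c[1]/4)
print('cap',tr(ray('side',f((320,337)),.018)),'near tip',tr(ray('side',f((310,302)),.0174)),'far tip',tr(ray('side',f((350,270)),.0174)))
o=ctrl.get_obs();print(o['tool_pos'],o['force'])
E
```

```text
cap [[-82.5  -3.4]] near tip [[-106.4   15.2]] far tip [[-110.    48.3]]
[0.63244868 0.11177652 0.0175148 ] [ 0.46901818  0.61201329 -0.46872026]
```

View pics/v3.png

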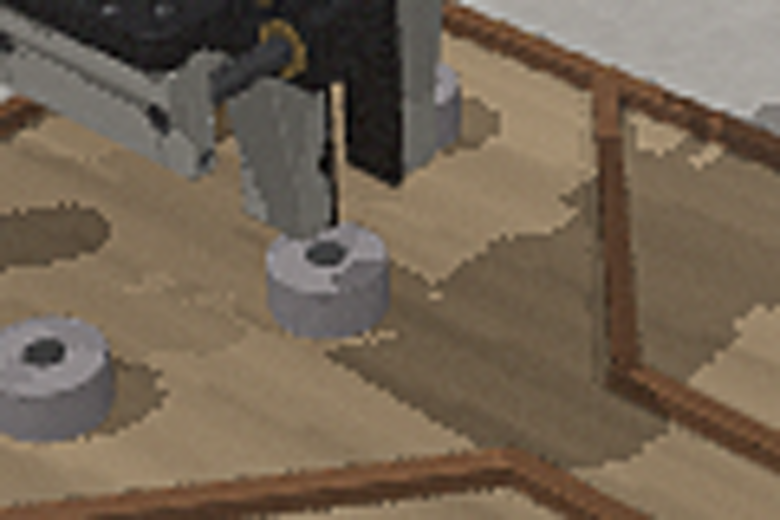

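The tips' rays don't fit the reported TCP: either they are higher, or they are offset. The depth image should settle it.

```bash
cat >> h.py <<'E'
def pt(n,uv,d):
    i=cam(n);s=cv2.undistortPoints(np.float64([[uv]]),i['camera_matrix'],np.array([i['k1'],0,0,0.]))[0,0]
    z=d[int(round(uv[1])),int(round(uv[0]))]
    w=i['eye']+Ro.from_euler('xyz',i['orientation'],degrees=True).as_matrix()@(np.r_[s,1]*z)
    return np.r_[tr(w[:2])[0],(w[2]*1000).round(1)]
E
python3 - <<'E'
from h import *
q,d=snap('side')
f=lambda c:(190+c[0]/6.5,150+c[1]/6.5)
for n,c in dict(near=(300,215),near2=(285,150),nearedge=(325,200),far=(390,170),far2=(420,150),farblack=(375,150),captop=(290,260),capfront=(330,310),floor=(500,330),gatevertex=(625,365)).items(): print(n,pt('side',f(c),d))
E
```

```text
near [-68.8 -24.9  61.3]
near2 [-70.  -27.7  83.2]
nearedge [-69.3 -14.5  60.4]
far [-72.6  15.6  53.3]
far2 [-70.3  26.   55.8]
farblack [-75.6  12.9  60.2]
captop [-91.6  -7.8  26.2]
capfront [-75.   -9.3  16.9]
floor [-39.8  24.7   6.6]
gatevertex [ 4.5 25.9 15.1]
```

Depth shows the finger front face at x ≈ -70 and centred in y, which agrees with the TCP. The tips themselves are at z ≈ 50 mm, not 17 mm, so they passed over the cap and it hasn't moved. I'll back off, lower partly and measure the tip height again.

Emit:
{"op": "step_arm", "data": {"moves": [[[2,0.08,0,0,2.4],[2,0.08,0,0,2.4],[1.6,0.06,0,0,2.4],[0,0,-1,0,2.4],[0,0,-1,0,2.4],[0,0,0,0,2.4]]]}}

```text
clock: 4.8
tool_pos: [0.6865, 0.1132, -0.0054]
orientation: [-179.9, -0.2, -177.9]
force: [-1.1, -0.2, -0.5]
opening: 0.0242
gripper_force: 0.0
```

```bash
cat > tip.py <<'E'
from h import *
o=ctrl.get_obs();print('tcp',tr(o['tool_pos'][:2]),o['tool_pos'][2].round(4),o['force'].round(1))
q,d=snap('side'); i=cam('side')
t=o['tool_pos']; R=Ro.from_euler('xyz',i['orientation'],degrees=True).as_matrix()
# cloud near TCP
v,u=np.mgrid[100:300,100:400]; uv=np.c_[u.ravel(),v.ravel()]
s=cv2.undistortPoints(uv[:,None].astype(float),i['camera_matrix'],np.array([i['k1'],0,0,0.]))[:,0]
w=i['eye']+(np.c_[s,np.ones(len(s))]*d[uv[:,1],uv[:,0]][:,None])@R.T
m=(np.linalg.norm(w[:,:2]-t[:2],axis=1)<.04)&(w[:,2]>.012)&(w[:,2]<.11)
a=np.c_[tr(w[m,:2]),w[m,2]*1000]
for y0 in range(-40,40,8):
    b=a[(a[:,1]>=y0)&(a[:,1]<y0+8)]
    if len(b)>3: print(y0,len(b),'zmin',np.sort(b[:,2])[:4].round(1),'x',np.percentile(b[:,0],[5,95]).round(1))
E
python3 tip.py
```

```text
tcp [[-134.     0.9]] -0.0054 [-1.1 -0.2 -0.5]
-40 4 zmin [80.5 81.  83.4 85.9] x [-130.  -123.4]
-32 174 zmin [29.8 31.4 32.3 32.4] x [-144.2 -123.4]
-24 69 zmin [30.2 31.4 31.6 32.5] x [-125.1 -122.6]
-16 51 zmin [17.3 25.5 25.7 26.2] x [-126.2  -97.3]
-8 21 zmin [24.6 24.8 25.1 25.2] x [-105.8  -96.9]
0 24 zmin [23.8 24.5 24.6 24.7] x [-151.4  -94.9]
8 136 zmin [24.9 25.  25.2 25.6] x [-142.3  -99.8]
16 179 zmin [27.6 30.8 30.8 30.9] x [-137.8 -101.4]
24 65 zmin [30.4 32.  32.6 34.2] x [-124.9 -122.3]
32 12 zmin [32.6 64.5 67.2 70. ] x [-125.1 -123.1]
```

Emit:
{"op": "step_arm", "data": {"moves": [[[0,0,-1,0,2.4],[0,0,0,0,2.4],[-0.8,-0.03,0,0,2.4],[-1,-0.04,0,0,2.4],[-0.8,-0.03,0,0,2.4],[-0.8,-0.03,0,0,2.4],[-0.8,-0.03,0,0,2.4],[-0.8,-0.03,0,0,2.4],[-0.8,-0.03,0,0,2.4],[0,0,0,0,2.4]]]}}

```text
clock: 5.85
tool_pos: [0.6297, 0.1117, -0.0126]
orientation: [180.0, -0.0, -177.9]
force: [-0.3, 0.7, 0.5]
opening: 0.0239
gripper_force: 0.0
```

```bash
python3 tip.py; python3 look.py; python3 - <<'E'
from h import *
q=cv2.imread('pics/last.png')
cv2.imwrite('pics/v4.png',cv2.resize(q[140:260,180:340],(800,600)))
E
```

```text
tcp [[-77.1   0.1]] -0.0126 [-0.3  0.7  0.5]
-40 12 zmin [69.6 71.7 72.5 74. ] x [-95.6 -68.4]
-32 211 zmin [23.1 23.1 23.9 24.2] x [-88.3 -54.8]
-24 95 zmin [14.6 14.8 16.4 17.7] x [-90.6 -46.8]
-16 130 zmin [12.3 12.4 12.5 12.7] x [-69.1 -40.1]
-8 75 zmin [12.  12.6 14.6 14.7] x [-69.6 -37.8]
0 68 zmin [22.7 23.6 24.2 24.4] x [-70.6 -40. ]
8 173 zmin [20.  20.5 21.2 21.5] x [-85.  -45.3]
16 203 zmin [22.7 23.1 24.1 24.6] x [-75.2 -43.1]
24 64 zmin [24.3 25.1 26.4 27.2] x [-67.7 -51.7]
32 7 zmin [60.5 63.1 71.2 71.9] x [-67.8 -66. ]
tcp [[-77.8   0.1]] -0.0125 -177.8719943236974
s [196.9 207.8] 343 [-114.8  -83. ]
t [324.7 179.2] 105 [-69.6 104.5]
```

View pics/v4.png

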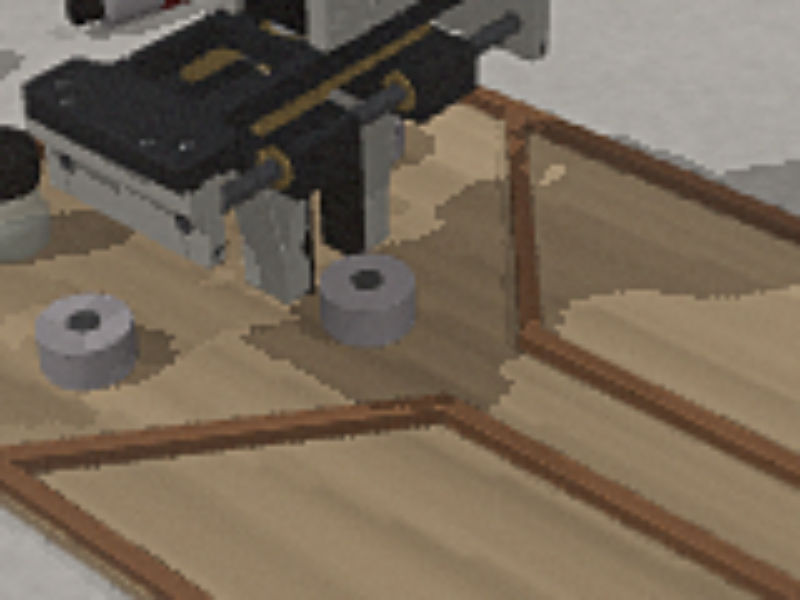

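The cap is now at (253,200), lying flat, cradled ahead of both fingers and in line with the gate. I'll lower by 2.5 mm and push on through the gate.

Emit:
{"op": "step_arm", "data": {"moves": [[[0,0,-0.25,0,2.4],[-0.8,-0.03,0,0,2.4],[-0.8,-0.03,0,0,2.4],[-0.8,-0.03,0,0,2.4],[-0.8,-0.03,0,0,2.4],[-0.8,-0.03,0,0,2.4],[-0.8,-0.03,0,0,2.4],[-0.8,-0.03,0,0,2.4],[-0.8,-0.03,0,0,2.4],[-0.8,-0.03,0,0,2.4]]]}}

```text
clock: 7.0
tool_pos: [0.5582, 0.1091, -0.0152]
orientation: [180.0, 0.0, -177.9]
force: [0.1, 0.3, -0.3]
opening: 0.0236
gripper_force: 0.1
```

Emit:
{"op": "step_arm", "data": {"moves": [[[-0.8,-0.03,0,0,2.4],[-0.6,-0.02,0,0,2.4],[0,0,0,0,2.4],[0,0,0,0,2.4],[0,0,0,0,2.4]]]}}

```text
clock: 7.5
tool_pos: [0.5451, 0.1086, -0.0152]
orientation: [180.0, 0.0, -177.9]
force: [-0.2, -0.8, 0.4]
opening: 0.0239
gripper_force: 0.0
```

```bash
python3 tip.py|head -1; python3 look.py; python3 - <<'E'
from h import *
q=cv2.imread('pics/last.png')
cv2.imwrite('pics/v5.png',cv2.resize(q[120:300,160:400],(800,600)))
E
```

```text
tcp [[ 7.5 -0.2]] -0.0152 [-0.2 -0.8  0.4]
tcp [[ 7.5 -0.2]] -0.0153 -177.89656879351452
s [181. 185.] 201 [-193.6  -54.6]
s [196.8 207.8] 341 [-115.   -83.1]
t [273.8 236. ] 187 [38.2  0. ]
```

View pics/v5.png

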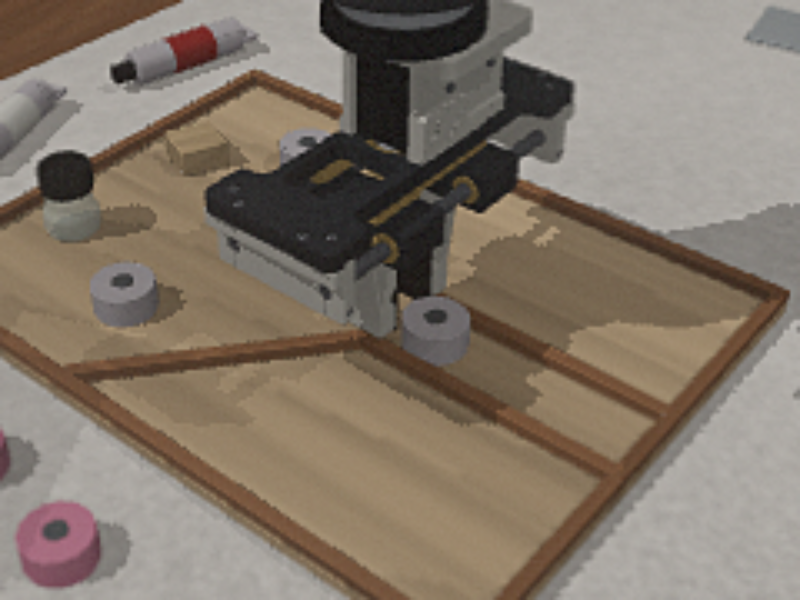

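The first cap lies in the slot at about x = 32 mm: (436,330) in the crop, (291,219) in the side view. Jar, block and the other caps stand where they were. Next is the cap on the +y side, with a heading of -48° in the tray.

Emit:
{"op": "step_arm", "data": {"moves": [[[1,0.04,0,0,2.4],[0,0,3,0,2.4],[0,0,2,0,2.4],[2.34,-1.6,0,-0.14,2.4],[2.34,-1.6,0,-0.14,2.4],[2.34,-1.6,0,-0.14,2.4],[2.34,-1.6,0,-0.14,2.4],[2.34,-1.6,0,-0.14,2.4],[2.34,-1.6,0,-0.14,2.4],[2.34,-1.6,0,0,2.4]]]}}

```text
clock: 8.65
tool_pos: [0.7202, -0.0042, 0.0345]
orientation: [-180.0, 0.0, 133.7]
force: [0.5, 1.9, 0.1]
opening: 0.0236
gripper_force: 0.0
```

Emit:
{"op": "step_arm", "data": {"moves": [[[0,0,0,0,2.4],[0,0,0,0,2.4]]]}}

```text
clock: 8.85
tool_pos: [0.7188, -0.0038, 0.0338]
orientation: [-180.0, -0.0, 133.9]
force: [-0.5, 0.1, -0.2]
opening: 0.0242
gripper_force: 0.0
```

```bash
python3 look.py
```

```text
tcp [[-161.5  119.1]] 0.0338 133.9144209621955
s [251.9 165.7] 242 [-132.    86.6]
s [181.1 185. ] 199 [-193.4  -54.5]
s [196.8 207.8] 342 [-115.   -83.1]
s [290.1 218.5] 365 [32.7 -0.1]
```

Emit:
{"op": "step_arm", "data": {"moves": [[[0,0,-2.5,0,2.4],[0,0,-2.0,0,2.4],[0,0,-0.35,0,2.4],[0,0,0,0,2.4],[-0.55,0.57,0,0,2.4],[-0.55,0.57,0,0,2.4],[-0.55,0.57,0,0,2.4],[-0.55,0.57,0,0,2.4],[-0.55,0.57,0,0,2.4],[-0.55,0.57,0,0,2.4]]]}}

```text
clock: 9.95
tool_pos: [0.6852, 0.0317, -0.0134]
orientation: [180.0, 0.0, 134.0]
force: [-0.4, -1.0, 0.0]
opening: 0.0239
gripper_force: 0.3
```

```bash
python3 look.py; python3 - <<'E'
from h import *
q,d=snap('side','a1')
i=cam('side'); R=Ro.from_euler('xyz',i['orientation'],degrees=True).as_matrix()
# cap top pixels: depth height 23..29mm, grey
v,u=np.mgrid[100:300,120:400]; uv=np.c_[u.ravel(),v.ravel()]
s=cv2.undistortPoints(uv[:,None].astype(float),i['camera_matrix'],np.array([i['k1'],0,0,0.]))[:,0]
w=i['eye']+(np.c_[s,np.ones(len(s))]*d[uv[:,1],uv[:,0]][:,None])@R.T
m=(abs(w[:,2]-.026)<.0025); a=tr(w[m,:2]); m=(abs(a[:,1])<125)&(a[:,0]>-160)&(a[:,0]<150); a=a[m]
im=np.zeros((320,320),np.uint8); 
for x,y in a: cv2.circle(im,(int(x+160),int(y+130)),2,255,-1)
k,l,st,c=cv2.connectedComponentsWithStats(im)
for j in range(1,k):
    if st[j,4]>200: print(st[j,4],(c[j]-[160,130]).round(1))
E
```

```text
tcp [[-129.4   82.2]] -0.0134 133.9941490376445
s [181. 185.] 198 [-193.6  -54.6]
s [196.8 207.8] 342 [-115.   -83.1]
s [290.1 218.5] 362 [32.7 -0.1]
1098 [-116.1  -82.8]
1119 [31.9  0.5]
1220 [-114.3   66.7]
```

Emit:
{"op": "step_arm", "data": {"moves": [[[-0.55,0.57,-0.1,0,2.4],[-0.55,0.57,0,0,2.4],[-0.55,0.57,0,0,2.4],[-0.55,0.57,0,0,2.4],[-0.55,0.57,0,0,2.4],[-0.55,0.57,0,0,2.4],[-0.55,0.57,0,0,2.4],[-0.55,0.57,0,0,2.4],[-0.55,0.57,0,0,2.4],[-0.55,0.57,0,0,2.4]]]}}

```text
clock: 11.1
tool_pos: [0.6301, 0.0886, -0.0147]
orientation: [180.0, 0.0, 134.0]
force: [-0.1, -0.2, -0.4]
opening: 0.0243
gripper_force: 0.2
```

Emit:
{"op": "step_arm", "data": {"moves": [[[-0.2,0.2,0,0,2.4],[0,0,0,0,2.4],[0,0,0,0,2.4]]]}}

```text
clock: 11.4
tool_pos: [0.6287, 0.0902, -0.0147]
orientation: [180.0, 0.0, 134.0]
force: [-0.1, -0.3, -0.6]
opening: 0.0241
gripper_force: 0.0
```

```bash
cat > capz.py <<'E'
from h import *
o=ctrl.get_obs();print('tcp',tr(o['tool_pos'][:2]),o['tool_pos'].round(4),o['orientation'][2].round(1),o['clock'])
q,d=snap('side','a1')
i=cam('side'); R=Ro.from_euler('xyz',i['orientation'],degrees=True).as_matrix()
v,u=np.mgrid[100:300,120:400]; uv=np.c_[u.ravel(),v.ravel()]
s=cv2.undistortPoints(uv[:,None].astype(float),i['camera_matrix'],np.array([i['k1'],0,0,0.]))[:,0]
w=i['eye']+(np.c_[s,np.ones(len(s))]*d[uv[:,1],uv[:,0]][:,None])@R.T
m=(abs(w[:,2]-.026)<.0025); a=tr(w[m,:2]); m=(abs(a[:,1])<125)&(a[:,0]>-160)&(a[:,0]<150); a=a[m]
im=np.zeros((320,320),np.uint8)
for x,y in a: cv2.circle(im,(int(x+160),int(y+130)),2,255,-1)
k,l,st,c=cv2.connectedComponentsWithStats(im)
for j in range(1,k):
    if st[j,4]>200: print(st[j,4],(c[j]-[160,130]).round(1))
E
python3 capz.py
```

```text
tcp [[-75.3  21.6]] [ 0.6287  0.0902 -0.0147] 134.0 11.4
1097 [-115.8  -83.3]
1128 [32.1  0.5]
1271 [-60.9   5.3]
```

Emit:
{"op": "step_arm", "data": {"moves": [[[0.7,-0.7,0,0,2.4],[0,0,2.5,0,2.4],[0,0,2.5,0,2.4],[0.37,0.46,0,0.14,2.4],[0.37,0.46,0,0.14,2.4],[0.37,0.46,0,0.14,2.4],[0.37,0.46,0,0.14,2.4],[0.37,0.46,0,0.14,2.4],[0.37,0.46,0,0.14,2.4],[0,0,0,0,2.4]]]}}

```text
clock: 12.45
tool_pos: [0.6587, 0.1104, 0.0351]
orientation: [-180.0, 0.0, -177.8]
force: [-0.5, 0.0, -0.3]
opening: 0.0241
gripper_force: 0.0
```

```bash
python3 capz.py
```

```text
tcp [[-106.1    2.5]] [0.6587 0.1104 0.0351] -177.8 12.45
1108 [-116.  -83.]
1116 [32.   0.3]
1080 [-59.2   3.9]
```

Emit:
{"op": "step_arm", "data": {"moves": [[[0,0,-2.5,0,2.4],[0,0,-2.45,0,2.4],[0,0,-0.1,0,2.4],[0,0,0,0,2.4],[-1,-0.02,0,0,2.4],[-1,-0.02,0,0,2.4],[-0.8,-0.02,0,0,2.4],[-0.8,-0.02,0,0,2.4],[-0.8,-0.02,0,0,2.4],[-0.8,-0.02,0,0,2.4]]]}}

```text
clock: 13.5
tool_pos: [0.6053, 0.1096, -0.0149]
orientation: [180.0, 0.0, -177.9]
force: [0.5, 0.7, -0.1]
opening: 0.0237
gripper_force: 0.3
```

```bash
python3 capz.py
```

```text
tcp [[-52.7   1.2]] [ 0.6053  0.1096 -0.0149] -177.9 13.5
1119 [-115.8  -83.2]
1433 [-34.8   0. ]
1102 [32.   0.3]
```

Emit:
{"op": "step_arm", "data": {"moves": [[[-0.8,-0.02,0,0,2.4],[-0.8,-0.02,0,0,2.4],[-0.8,-0.02,0,0,2.4],[-0.8,-0.02,0,0,2.4],[-0.8,-0.03,0,0,2.4],[-0.8,-0.03,0,0,2.4],[-0.8,-0.03,0,0,2.4],[-0.4,-0.02,0,0,2.4],[0,0,0,0,2.4],[0,0,0,0,2.4]]]}}

```text
clock: 14.55
tool_pos: [0.5459, 0.1078, -0.0151]
orientation: [180.0, 0.0, -177.9]
force: [0.3, 0.4, 0.5]
opening: 0.0241
gripper_force: 0.0
```

```bash
python3 capz.py
```

```text
tcp [[6.7 0.7]] [ 0.5459  0.1078 -0.0151] -177.9 14.55
1104 [-115.9  -82.8]
2525 [44.1  0. ]
```

Emit:
{"op": "step_arm", "data": {"moves": [[[1,0.04,0,0,2.4],[0,0,3,0,2.4],[0,0,2,0,2.4],[1.91,1.79,0,0.134,2.4],[1.91,1.79,0,0.134,2.4],[1.91,1.79,0,0.134,2.4],[1.91,1.79,0,0.134,2.4],[1.91,1.79,0,0.134,2.4],[1.91,1.79,0,0.134,2.4],[1.91,1.79,0,0.134,2.4]]]}}

```text
clock: 15.6
tool_pos: [0.6911, 0.2339, 0.0344]
orientation: [-180.0, -0.0, -123.8]
force: [0.3, 0.4, 0.2]
opening: 0.0243
gripper_force: 0.0
```

Emit:
{"op": "step_arm", "data": {"moves": [[[0,0,0,0,2.4],[0,0,0,0,2.4]]]}}

```text
clock: 15.8
tool_pos: [0.6898, 0.2332, 0.0337]
orientation: [180.0, -0.1, -124.2]
force: [0.0, -1.2, -1.0]
opening: 0.0238
gripper_force: 0.0
```

```bash
python3 look.py
```

```text
tcp [[-142.1 -118.9]] 0.0337 -124.24037491339853
s [196.8 207.8] 342 [-115.   -83.1]
s [298.6 222.6] 736 [50.3  0.4]
t [228.3 160. ] 289 [-115.2  -83.1]
t [274.1 241.6] 612 [48.9  0.1]
```

Emit:
{"op": "step_arm", "data": {"moves": [[[0,0,-2.5,0,2.4],[0,0,-2.0,0,2.4],[0,0,-0.4,0,2.4],[0,0,0,0,2.4],[-0.45,-0.66,0,0,2.4],[-0.45,-0.66,0,0,2.4],[-0.45,-0.66,0,0,2.4],[-0.45,-0.66,0,0,2.4],[-0.45,-0.66,0,0,2.4],[-0.45,-0.66,0,0,2.4]]]}}

```text
clock: 16.9
tool_pos: [0.6623, 0.1932, -0.0138]
orientation: [-180.0, 0.0, -124.2]
force: [0.5, 1.0, 1.6]
opening: 0.0245
gripper_force: 0.4
```

```bash
python3 capz.py
```

```text
tcp [[-113.  -80.]] [ 0.6623  0.1932 -0.0138] -124.2 16.9
216 [-88.4 -68. ]
2256 [48.7  0.4]
```

Emit:
{"op": "step_arm", "data": {"moves": [[[-0.45,-0.66,-0.1,0,2.4],[-0.45,-0.66,0,0,2.4],[-0.45,-0.66,0,0,2.4],[-0.45,-0.66,0,0,2.4],[-0.45,-0.66,0,0,2.4],[-0.45,-0.66,0,0,2.4],[-0.45,-0.66,0,0,2.4],[-0.4,-0.6,0,0,2.4],[0,0,0,0,2.4],[0,0,0,0,2.4]]]}}

```text
clock: 17.95
tool_pos: [0.6271, 0.1414, -0.0151]
orientation: [-180.0, 0.0, -124.2]
force: [0.3, 1.1, 0.1]
opening: 0.0241
gripper_force: 0.0
```

Emit:
{"op": "step_arm", "data": {"moves": [[[0.6,0.8,0,0,2.4],[0,0,2.5,0,2.4],[0,0,2.5,0,2.4],[0,0,0,0,2.4]]]}}

```text
clock: 18.35
tool_pos: [0.6361, 0.1515, 0.0385]
orientation: [-179.8, 0.3, -124.1]
force: [-0.6, 1.1, 0.9]
opening: 0.0239
gripper_force: 0.0
```

```bash
python3 capz.py; python3 look.py
```

```text
tcp [[-85.2 -39.4]] [0.6361 0.1515 0.0385] -124.1 18.35
1074 [-60.6  -9.6]
2245 [48.9  0.4]
tcp [[-83.9 -39. ]] 0.0367 -124.10473451386132
s [181.  184.9] 197 [-193.9  -54.4]
s [246.6 200.5] 328 [-59.8  -9.8]
s [298.6 222.6] 735 [50.3  0.4]
t [274.1 241.7] 616 [49.1  0.1]
```

Emit:
{"op": "step_arm", "data": {"moves": [[[0.4,-0.1,0,-0.134,2.4],[0.4,-0.45,0,-0.134,2.4],[0.3,-0.45,0,-0.134,2.4],[0.3,-0.45,0,-0.134,2.4],[0.3,-0.45,0,-0.134,2.4],[0.3,-0.45,0,-0.134,2.4],[0.3,-0.45,0,-0.134,2.4],[0,0,0,0,2.4],[0,0,0,0,2.4]]]}}

```text
clock: 19.4
tool_pos: [0.6555, 0.1214, 0.0338]
orientation: [-180.0, -0.1, -177.7]
force: [-0.1, -0.0, 0.1]
opening: 0.0238
gripper_force: 0.0
```

```bash
python3 capz.py
```

```text
tcp [[-103.4   -8.6]] [0.6555 0.1214 0.0338] -177.7 19.4
1114 [-60.8  -9.5]
2298 [48.7  0.5]
```

Emit:
{"op": "step_arm", "data": {"moves": [[[0,0.06,-2.5,0,2.4],[0,0,-2.3,0,2.4],[0,0,-0.1,0,2.4],[0,0,0,0,2.4],[-0.8,-0.03,0,0,2.4],[-0.8,-0.03,0,0,2.4],[-0.8,-0.12,0,0,2.4],[-0.8,-0.25,0,0,2.4],[-0.8,-0.25,0,0,2.4],[-0.8,-0.25,0,0,2.4]]]}}

```text
clock: 20.45
tool_pos: [0.6074, 0.1127, -0.0138]
orientation: [180.0, 0.0, -177.9]
force: [0.9, -0.2, 0.7]
opening: 0.0237
gripper_force: 0.3
```

```bash
python3 capz.py
```

```text
tcp [[-55.   -1.8]] [ 0.6074  0.1127 -0.0138] -177.9 20.45
1422 [-37.1  -2.5]
2238 [48.9  0.3]
```

Emit:
{"op": "step_arm", "data": {"moves": [[[-0.8,-0.08,-0.1,0,2.4],[-0.8,-0.06,0,0,2.4],[-0.8,-0.05,0,0,2.4],[-0.8,-0.03,0,0,2.4],[-0.8,-0.03,0,0,2.4],[-0.8,-0.03,0,0,2.4],[-0.8,-0.03,0,0,2.4],[-0.7,-0.03,0,0,2.4],[0,0,0,0,2.4],[0,0,0,0,2.4]]]}}

```text
clock: 21.5
tool_pos: [0.5449, 0.1095, -0.0151]
orientation: [-180.0, 0.0, -177.9]
force: [0.7, -0.6, 0.6]
opening: 0.0239
gripper_force: 0.0
```

Emit:
{"op": "step_arm", "data": {"moves": [[[1,0.04,0,0,2.4],[1,0.04,0,0,2.4],[0,0,3,0,2.4],[0,0,4,0,2.4],[3,0,2,0,2.4],[4,0,0,0,2.4],[0,0,0,0,2.4],[0,0,0,0,2.4]]]}}

```text
clock: 22.3
tool_pos: [0.6359, 0.1098, 0.0738]
orientation: [-180.0, -0.1, -178.0]
force: [-0.7, -1.2, -0.8]
opening: 0.0243
gripper_force: 0.0
```

```bash
python3 capz.py; python3 look.py; python3 - <<'E'
from h import *
q=cv2.imread('pics/last.png')
cv2.imwrite('pics/v6.png',cv2.resize(q[120:300,160:400],(800,600)))
E
```

```text
tcp [[-83.3   2.3]] [0.6359 0.1098 0.0738] -178.0 22.3
3403 [67.8  0.1]
tcp [[-82.4   2.3]] 0.0738 -177.9476045882482
s [181.1 185. ] 199 [-193.4  -54.5]
```

View pics/v6.png

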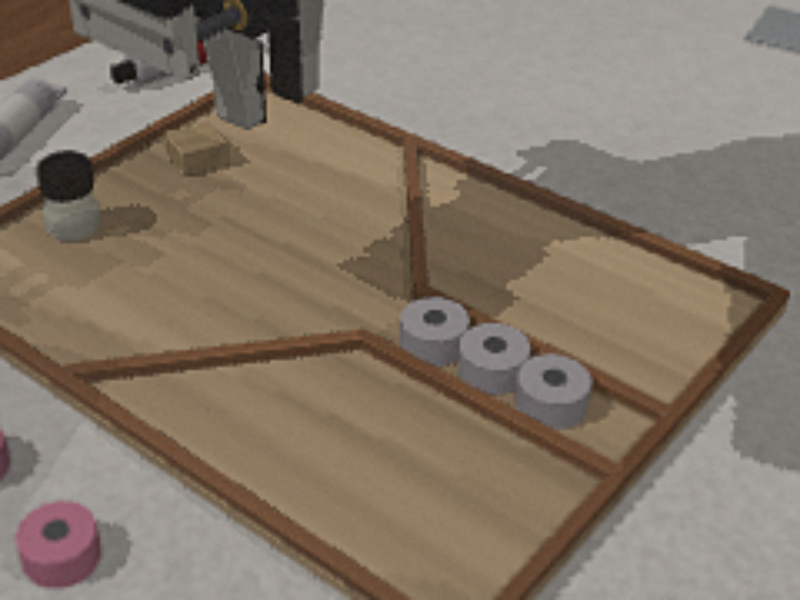

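The three caps lie flat in single file in the slot, at crop (435,330), (494,357) and (554,390). That puts them at x of about 32, 68 and 104 mm. The jar and block stand where they were, and the gripper is clear.

```bash
python3 -c "
from plant import close_job
print(close_job())"
```

```text
the job is handed in; nothing more can be done
None
```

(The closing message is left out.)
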